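# Release the fume cleaner's filter cassette with the pin

## Robot

A 6-joint arm with a two-finger parallel gripper is mounted at the origin on the work surface; the furniture and walls round the work are solid. World frame = base frame: x ahead of the robot, y to its left, z up, the work surface at z = 0. Lengths are in m, angles in degrees, forces in N, time in s.
With the tool pointing down it reaches from about 0.325 to 0.85 m from the base axis. Payload 15.5 kg.
Tool frame: the origin (TCP) lies at the very end of the fingers, on their centre line; the grasp point (between the pads) lies arm.grip_depth behind it (arm.grip_depth is the distance from the TCP to the grasp point, in m); z points along the fingers, y is the line along which they close (so a half turn about z gives the same grasp; the last joint's range is limited). The gripper opens to 91 mm and grips with 3 to 60 N. Pads are 32 mm wide; open, the fingers measure 118 mm over their backs; the gripper's body (76 mm by 178 mm) begins 60 mm behind the grasp point.
Start: joints at [61.163, 28.281, 77.091, -0, 74.628, -5.472], TCP at [0.248, 0.574, 0.214] pointing down, gripper open.
Joint ranges: [-166.48, 166.48], [-47.26, 123.95], [12.59, 153.08], [-70.14, 250.14], [6.76, 159.57], [-176.63, 176.63]. Speed limits (degrees/s): [108.29, 108.29, 147.25, 172.46, 172.46, 172.46].

## Interface

Orientations are given as a 3x3 rotation matrix whose columns are the frame's x, y, z axes.
In Python, from rig import arm gives the robot as it stands. Calls block until the motion is done:
- arm.move_to(position, orientation): joint-space move of the TCP to a pose.
- arm.move_l(position, orientation=None, feed=0.15): straight line of the TCP; orientation=None keeps the orientation; feed is the mean speed in m/s.
- arm.move_joints(angles): joint-space move.
- arm.grip(opening): finger opening in m; the grip force is fixed at half the most; returns when the fingers have stopped.
- arm.sleep(seconds).
- arm.solve_ik(position, orientation): joint angles nearest the present ones, or None.
- arm.snapshot(name): name is "scene" or "top" or "wrist"; returns the picture (400x640x3 uint8, red, green, blue); there is no depth.
- arm.get_calibration(name): a dict with "intrinsics" (3x3 intrinsics, pixels), "k1" (the pictures are not rectified: a ray, as slopes to the right and down, at radius r is drawn at 1 + k1 r^2 times it, then the intrinsics apply), "cam_to_world" (4x4, takes a point from camera to world coordinates). Camera axes: x right, y down, z forward; pixel columns grow to the right and rows downward; lengths in m; the calibration is good to about 2 mm. A picture is of the moment at which its call begins: read the wrist's pose just before it. get_calibration takes no time and is no camera call; for the wrist camera it gives the pose at the moment of the call.
A pose or a line that the arm cannot do raises arm.Unreachable and nothing moves.
- arm.sign_off(): hands the job in; it is judged then, once.
Readings, each from a call of its own:
- arm.current_t(): time.
- arm.current_joint_positions(): joint angles.
- arm.current_dq(): joint speeds.
- arm.current_tau(): joint torques, N m.
- arm.current_ee_pos(): TCP position.
- arm.current_tool_rot(): TCP orientation.
- arm.current_force(): force on the tool from outside, world axes, zero at the start.
- arm.current_torque(): the same for the moment, N m.
- arm.current_width(): finger opening in m.
- arm.current_grasp_force(): force on a finger pad.
Only numpy, scipy, OpenCV 4.12 (cv2) and the standard library are available. Lean on these libraries where they do the work, as an engineer would, in place of code of your own. Each camera call takes 0.05 s, during which the arm holds its last target. There are 200 camera calls.

## Task

The filter of the little fume cleaner on the table is due for a change. Take the release pin out of its wooden stand, press down the recessed button in the top of the filter cassette with the pin's tip and, keeping the button held down with the pin, push the cassette out of the cleaner's open front until it stops. Then put the pin back upright in its stand, let go of it, and leave the other things on the table where they are.

Things in the scene. Friction and masses are not known exactly. Their poses are not given: they have to be found in the camera images.
- fume_cleaner: Low grey tabletop fume cleaner, fixed, 120 mm along its x, 160 mm along y, 60 mm high. Origin: centre of its underside. A channel in its top, open at the front (its -x side, facing the robot within 0.4 rad), holds a grey plastic filter cassette (98 x 86 x 14 mm, black slotted grille) flush with the top; it comes out along the cleaner's -x. It stands left or right of the pin stand.
- filter_cassette (a joint): Travel (m) of the cassette along the cleaner's -x: 0 home, 0.052 out at its stop. Slides level, friction 1.5 N, stays where left. It is free only while the button is 3.5 mm or more down; the pin, in the 15 mm square recess near the cassette's rear, moves it by bearing on the recess's wall. From 43 mm of travel the button can come up again and the cassette is locked out.
- release_button: Black button, 14 mm square, at the bottom of the recess in the cassette's top, moves with the cassette. Origin: centre of its top face, 10 mm below the cassette's top (50 mm above the table when up); axes as the cleaner's. With the cassette home it is at the cleaner's x = +22 mm, y = 0. Too deep and narrow for fingers.
- button_travel (a joint): How far the button is pressed down in m: 0 up, 0.006 fully down. Spring: 2 N at first, 4.4 N fully down; it comes up by itself.
- pin_stand: Pale wooden block, 56 x 56 mm, 60 mm high, fixed to the table. Origin: centre of its underside. An upright round hole, 17 mm wide, goes through its centre.
- release_pin: Loose release pin, 118 mm long, 35 to 70 g, upright in the stand. Origin: centre of its tip; z up to the handle's end. From the tip: steel pin 7 mm thick (0 to 52 mm); collar 26 mm wide (52 to 56 mm); round wooden handle 16 mm thick (56 to 118 mm). In the stand the collar rests on the block's top: tip 8 mm above the table, handle's end 126 mm.
- pigment_3: Bystander: glass jar with dark lid, 46 mm wide, 56 mm high, standing between the cleaner and the stand. Origin: centre of its underside.
- eraser: Bystander: eraser, 24 x 58 x 13 mm, between the cleaner and the stand. Origin: centre of its underside.
- paint_tube_1: Bystander: metal paint tube, 36 x 109 x 25 mm, lying between the cleaner and the stand, nearer the robot. Origin: centre of its underside.
Things that resemble listed ones, but are neither listed nor needed, are in the scene too. What is shaped like the pin_stand but blue or red is not meant.

How it is judged:
By the outcome, as a careful person would: the job done as asked, in the order asked, and still so for the second after the job is handed in, with the robot touching nothing.
It also fails if it takes over 54 s, if anything falls off the work surface, if the arm or the gripper's body presses on something with over 40 N, if the wrist force passes 120 N, or if a joint passes its speed limit or range.

## Working session

There is one attempt and no reset: what is moved stays moved. The work goes in short steps, each a Python script; the robot and the scene stay as the last script left them, time stands still between calls to the robot, and variables do not carry over. Pictures are saved under pics/ and viewed, at most 10 in all, crops included, and the job is handed in when it is done.

```bash
mkdir -p pics; ls; cat > h.py <<'E'
import numpy as np, cv2
from rig import arm
def snap(cam,name):
    c=arm.get_calibration(cam); im=arm.snapshot(cam); cv2.imwrite(f'pics/{name}.png',im[:,:,::-1]); np.savez(f'pics/{name}.npz',im=im,**{k:np.array(v) for k,v in c.items()}); return im
def load(name): return np.load(f'pics/{name}.npz')
def ray(c,uv):
    K=c['intrinsics']; k1=float(c['k1']); T=c['cam_to_world']
    d=np.linalg.inv(K)@np.array([uv[0],uv[1],1.]); d=d[:2]; s=d.copy()
    for _ in range(30): s=d/(1+k1*(s@s))
    return T[:3,3],T[:3,:3]@np.array([s[0],s[1],1.])
def at(c,uv,z):
    o,r=ray(c,uv); return o+r*(z-o[2])/r[2]
def proj(c,p):
    T=c['cam_to_world']; q=T[:3,:3].T@(np.array(p)-T[:3,3]); s=q[:2]/q[2]; s=s*(1+float(c['k1'])*(s@s)); K=c['intrinsics']
    return (K@np.array([s[0],s[1],1.]))[:2]
E
python3 - <<'E'
from h import *
snap('top','top0'); snap('scene','scene0')
print(arm.grip_depth,arm.current_tool_rot(),arm.current_t())
for n in('top0','scene0'): print(load(n)['cam_to_world'],load(n)['intrinsics'],load(n)['k1'])
E
```

```text
pics
0.0188 [[-9.18005310e-01  3.96567789e-01 -4.88743487e-04]
 [ 3.96568084e-01  9.18004818e-01 -9.53371084e-04]
 [ 7.05926129e-05 -1.06901979e-03 -9.99999426e-01]] 0.1
[[ 0.02569618 -0.99765704  0.06340453  0.4013029 ]
 [-0.99966866 -0.02554881  0.00313405  0.06076888]
 [-0.00150679 -0.06346406 -0.99798299  0.9384594 ]
 [ 0.          0.          0.          1.        ]] [[373.73027209   0.         324.5327617 ]
 [  0.         373.73027209 198.47678192]
 [  0.           0.           1.        ]] -0.06236529088576444
[[ 0.88829301 -0.26865572  0.37250454  0.1551848 ]
 [-0.45872552 -0.55872696  0.69093783 -0.52281041]
 [ 0.02250393 -0.78463258 -0.61955249  0.62271731]
 [ 0.          0.          0.          1.        ]] [[467.89069257   0.         319.39371282]
 [  0.         467.89069257 209.03193427]
 [  0.           0.           1.        ]] 0.02475553426525778
```

View pics/top0.png

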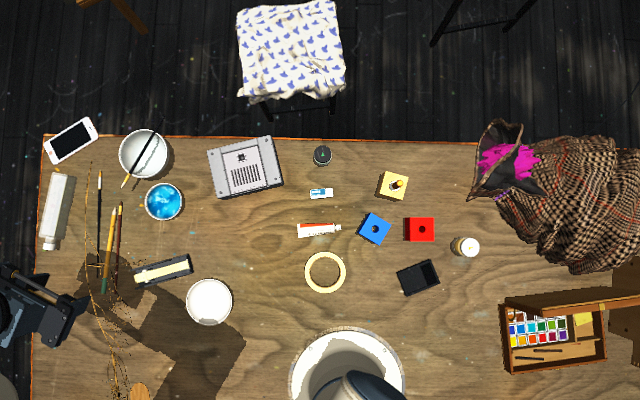

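View pics/scene0.png

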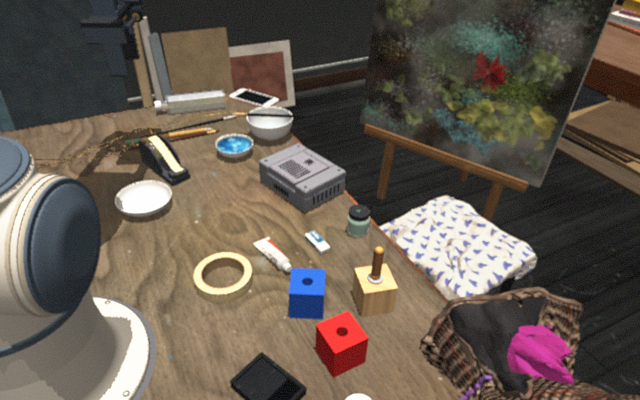

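The top view shows the cleaner at (246,166) with its recess near (241,158). The stand candidates are pale wood at (394,185) with a pin in it, blue at (374,229) and red at (419,229). The pale one fits: it is wooden and holds the pin. I'll confirm it in a crop.

```bash
python3 - <<'E'
from h import *
c=load('top0'); im=c['im'][:,:,::-1]
a=cv2.resize(im[125:205,200:295],None,fx=6,fy=6,interpolation=cv2.INTER_CUBIC); b=cv2.resize(im[165:205,370:420],None,fx=6,fy=6,interpolation=cv2.INTER_CUBIC)
o=np.zeros((480,570+300-70,3),np.uint8); o[:,:500]=a[:480,30:530]; o[:240,500:800]=b; cv2.imwrite('pics/crop.png',o)
print(at(c,(241,158),.05),at(c,(394,186),.06),at(c,(397,183),.126))
s=load('scene0'); print(at(s,(378,250),.126),at(s,(375,281),.06))
E
```

```text
[0.55026394 0.26721927 0.05      ] [ 0.4908758  -0.09994268  0.06      ] [ 0.49091458 -0.09437405  0.126     ]
[ 0.48869472 -0.0991284   0.126     ] [ 0.48840268 -0.10266452  0.06      ]
```

View pics/crop.png

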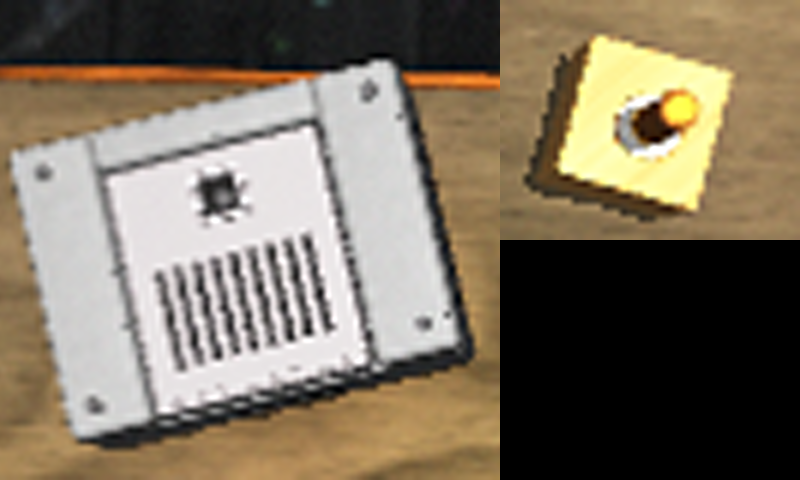

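The crop confirms the pale stand with the pin leaning slightly. The recess is at (217,193) in the crop and the screws are at (43,173), (369,90), (424,322) and (94,405). Next I'll take closer wrist views of both.

```bash
cat >> h.py <<'E'
def R(psi):
    a,b=np.cos(psi),np.sin(psi); return np.array([[-b,a,0],[a,b,0],[0,0,-1.]])
E
python3 - <<'E'
from h import *
c=load('top0')
P=[at(c,(205+u/6,125+v/6),.06) for u,v in((43,173),(369,90),(424,322),(94,405))]
f=(P[0]+P[1]-P[2]-P[3]); psi=np.arctan2(f[1],f[0]); l=P[0]+P[3]-P[1]-P[2]; print(psi,np.arctan2(-l[0],l[1]),sum(P)/4,np.linalg.norm(f)/2,np.linalg.norm(l)/2)
arm.move_to([.50,.25,.27],R(psi)); snap('wrist','w1'); print(load('w1')['cam_to_world'])
arm.move_to([.43,-.10,.27],R(psi)); snap('wrist','w2'); print(load('w2')['cam_to_world'],arm.current_t(),arm.current_joint_positions())
cv2.imwrite('pics/w12.png',np.vstack([load('w1')['im'],load('w2')['im']])[::1,::1,::-1][:,:, :] if 0 else cv2.resize(np.hstack([load('w1')['im'],load('w2')['im']])[:,:,::-1],(800,250)))
E
```

```text
0.26491929574261047 0.2726078814168675 [0.52915673 0.25767911 0.06      ] 0.09552842552191132 0.13438246089159883
[[ 9.64837619e-01  2.54079071e-01  6.73215770e-02  4.80510130e-01]
 [ 2.62846243e-01 -9.32193975e-01 -2.48849847e-01  3.19429403e-01]
 [-4.70769450e-04  2.57794917e-01 -9.66199544e-01  4.40735367e-01]
 [ 0.00000000e+00  0.00000000e+00  0.00000000e+00  1.00000000e+00]]
[[ 9.65052800e-01  2.53164410e-01  6.76821590e-02  4.11332532e-01]
 [ 2.62055497e-01 -9.32406139e-01 -2.48888949e-01 -3.07285712e-02]
 [ 9.74365294e-05  2.57927459e-01 -9.66164280e-01  4.40925341e-01]
 [ 0.00000000e+00  0.00000000e+00  0.00000000e+00  1.00000000e+00]] 3.075 [-2.07447264e+01  9.87937122e+00  9.65639555e+01  9.71456733e-03
  7.35507568e+01 -3.59928518e+01]
```

View pics/w1.png

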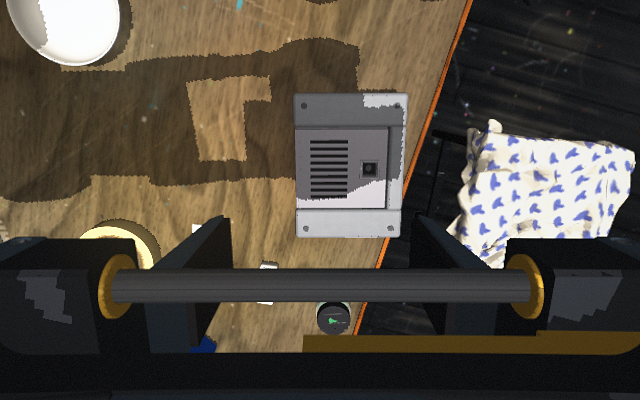

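View pics/w2.png

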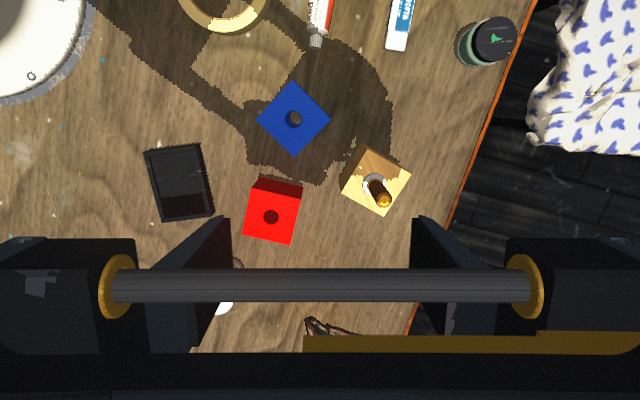

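w1 shows the cleaner with its recess at (370,169) and screws at (305,105), (393,105), (390,228) and (306,228). w2 shows the pale stand, with the pin's collar near (374,184) and handle end at (384,201).

```bash
python3 - <<'E'
from h import *
c=load('w1'); P=[at(c,p,.06) for p in((305,105),(393.5,105),(390,228),(306,228))]
f=P[1]+P[2]-P[0]-P[3]; l=P[0]+P[1]-P[2]-P[3]; psi=np.arctan2(f[1],f[0]); print(psi,np.arctan2(-l[0],l[1]),sum(P)/4,[np.linalg.norm(x)/2 for x in(f,l)])
print('recess',at(c,(370,169),.05), 'pred',proj(c,sum(P)/4+[.022*np.cos(.267),.022*np.sin(.267),-.01]))
c=load('w2'); print('stand',[at(c,p,.06) for p in((367,150),(411,175),(383,215.5),(341,188))]); print('end',at(c,(384,201),.126),'col',at(c,(373,184),.064))
a=cv2.resize(load('w1')['im'][85:245,280:420,::-1],None,fx=3,fy=3,interpolation=cv2.INTER_CUBIC);b=cv2.resize(c['im'][140:224,335:415,::-1],None,fx=4.5,fy=4.5,interpolation=cv2.INTER_CUBIC)
o=np.zeros((480,780,3),np.uint8);o[:,:420]=a;o[:378,420:]=b;cv2.imwrite('pics/crop2.png',o)
E
```

```text
0.26572526517894124 0.2765718027087803 [0.52838959 0.25837013 0.06      ] [np.float64(0.09310229526156676), np.float64(0.13460007638133117)]
recess [0.55251816 0.26339183 0.05      ] pred [367.70295279 167.64999346]
stand [array([ 0.47251706, -0.06660624,  0.06      ]), array([ 0.5265953 , -0.08011679,  0.06      ]), array([ 0.51143515, -0.13211473,  0.06      ]), array([ 0.45728161, -0.11396827,  0.06      ])]
end [ 0.49071457 -0.10100928  0.126     ] col [ 0.4890042  -0.09973701  0.064     ]
```

View pics/crop2.png

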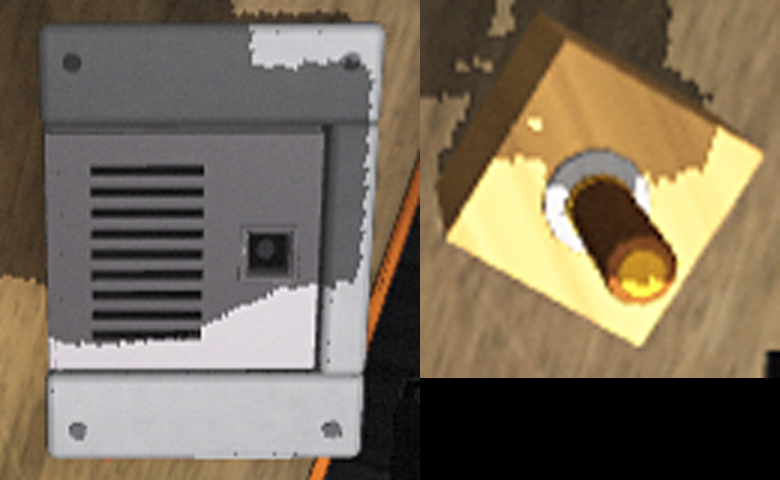

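```bash
python3 - <<'E'
from h import *
psi=.268; r=R(psi); p=np.array([.4900,-.1005])
arm.move_to([*p,.16],r); arm.move_l([*p,.078],feed=.1)
f0=np.array(arm.current_force()); arm.grip(0.0)
print(arm.current_width(),arm.current_grasp_force(),np.array(arm.current_force())-f0,arm.current_ee_pos(),arm.current_t())
arm.move_l([*p,.175],feed=.12); snap('scene','s1'); snap('wrist','w3'); c=load('w3')
e=np.array(arm.current_ee_pos()); print(e,arm.current_width(),[proj(c,e+[0,0,d]) for d in(0,-.07)],proj(load('s1'),e-[0,0,.07]),arm.current_force())
s=load('s1')['im']; u,v=map(int,proj(load('s1'),e-[0,0,.03]))
a=cv2.resize(s[v-60:v+60,u-50:u+50,::-1],None,fx=4,fy=4,interpolation=cv2.INTER_CUBIC)
o=np.zeros((480,800,3),np.uint8);o[:,:400]=a;o[:250,400:]=cv2.resize(c['im'][:,:,::-1],(400,250));cv2.imwrite('pics/g.png',o); print(u,v)
E
```

```text
0.015244624729209177 29.999903440475464 [-0.29508712  0.14902126 -0.59602458] [ 0.48997086 -0.100467    0.07798368] 5.75
[ 0.48955011 -0.10039167  0.1742471 ] 0.015609763103377678 [array([321.42728346, 244.40355003]), array([321.31260811, 205.82080903])] [377.51855458 260.42231273] [ 0.60037171 -0.17925198 -1.13240007]
380 241
```

View pics/g.png

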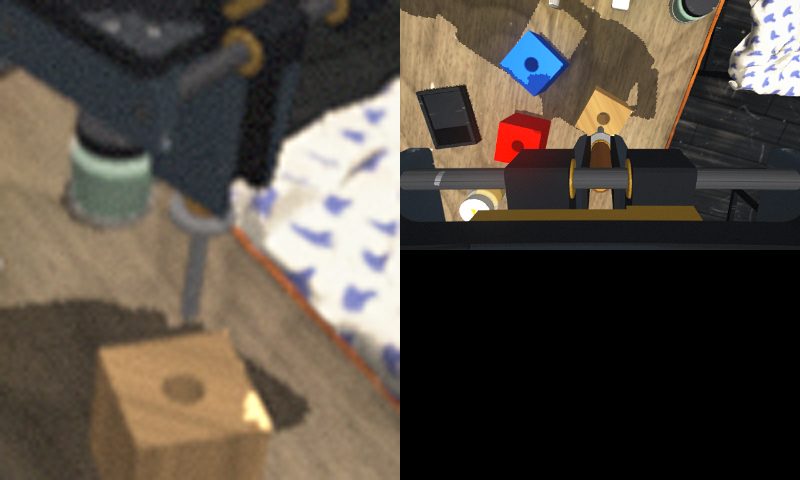

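The pin is held upright: its tip is seen at (377.5,261) against a predicted (377.5,260.4). Next I'll hover over the recess and check.

```bash
python3 - <<'E'
from h import *
b=np.array([.5510,.2638])
arm.move_l([*b,.175],feed=.25); arm.move_l([*b,.138],feed=.1); snap('wrist','w4'); c=load('w4'); snap('scene','s4'); s=load('s4')
e=np.array(arm.current_ee_pos()); print(e,arm.current_force(),arm.current_t())
print(proj(c,e-[0,0,.07]),'expected recess centre',proj(c,[*b,.06]),proj(s,e-[0,0,.07]),proj(s,[*b,.06]))
u,v=map(int,proj(c,[*b,.06])); a=cv2.resize(c['im'][v-60:v+40,u-50:u+50,::-1],(400,400),interpolation=cv2.INTER_CUBIC);print(u,v)
u,v=map(int,proj(s,[*b,.06])); d=cv2.resize(s['im'][v-30:v+30,u-30:u+30,::-1],(400,400),interpolation=cv2.INTER_CUBIC);print(u,v)
cv2.imwrite('pics/h.png',np.hstack([a,d]))
E
```

```text
[0.5514206  0.26385278 0.13869619] [-0.14860643  0.20605923 -1.09861945] 9.05
[321.79738031 205.66763073] expected recess centre [321.18283624 202.18865138] [309.73039613 158.68161574] [309.53363414 162.07102671]
321 202
309 162
```

View pics/h.png

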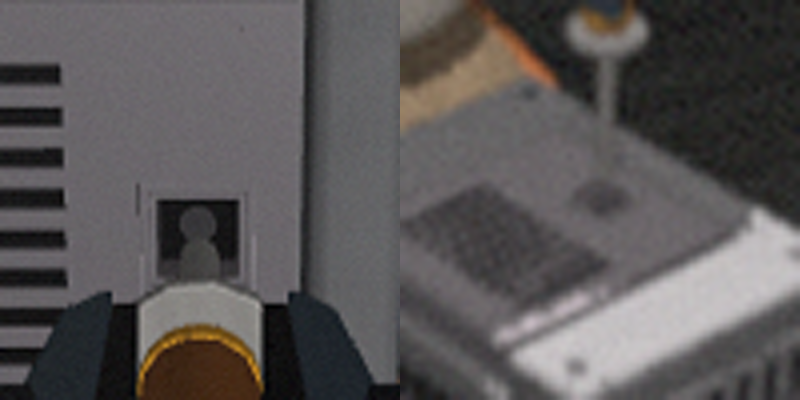

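The recess centre appears at (321,201.5) against a predicted (321.2,202.2), so it is aligned. Now I'll press.

```bash
python3 - <<'E'
from h import *
b=np.array([.5510,.2640]); F0=np.array(arm.current_force())
for z in [.125,.121,.119,.1175,.1165,.1155,.115,.1145,.114,.1135,.113]:
    arm.move_l([*b,z],feed=.03); arm.sleep(.1); f=np.array(arm.current_force())-F0; print(z,np.array(arm.current_ee_pos()).round(4),f.round(2))
    if f[2]>6: break
print(arm.current_t(),arm.current_width())
E
```

```text
0.125 [0.5511 0.264  0.1251] [-0.06 -1.31  1.15]
0.121 [0.551 0.264 0.121] [-0.58 -0.94  0.82]
0.119 [0.5512 0.2641 0.1192] [1.2  0.22 2.57]
0.1175 [0.5511 0.264  0.1176] [1.72 0.2  3.66]
0.1165 [0.551  0.264  0.1165] [0.98 0.33 3.14]
0.1155 [0.551  0.264  0.1155] [0.46 0.43 4.1 ]
0.115 [0.551 0.264 0.115] [1.34 0.07 4.74]
0.1145 [0.551  0.264  0.1145] [ 0.55 -0.49  4.29]
0.114 [0.551 0.264 0.114] [0.37 0.16 4.59]
0.1135 [0.5511 0.264  0.1137] [ 1.13 -0.07  8.21]
12.9167 0.01550948293834325
```

```bash
python3 - <<'E'
from h import *
b=np.array([.5510,.2640]); psi=.268; d=-np.array([np.cos(psi),np.sin(psi)]); F0=np.array([0,0,-1.1])
arm.move_l([*b,.114],feed=.03)
for s in [.003,.010,.020,.030,.040,.047,.050,.052,.053,.054,.055,.056,.057,.058,.059,.060,.061,.062]:
    arm.move_l([*(b+d*s),.114],feed=.04); arm.sleep(.08); f=np.array(arm.current_force())-F0; e=np.array(arm.current_ee_pos())
    al=-f[:2]@d; print(s,((e[:2]-b)@d).round(4),e[2].round(4),'res',al.round(2),'lat',(f[0]*-d[1]+f[1]*d[0]).round(2),'z',f[2].round(2))
    if al>9: break
print(arm.current_t(),arm.current_width()); snap('top','t5'); snap('scene','s5')
E
```

```text
0.003 0.0034 0.1139 res -0.25 lat -0.43 z 4.97
0.01 0.0106 0.1139 res -1.14 lat -0.49 z 4.96
0.02 0.0204 0.1139 res -1.43 lat 1.47 z 3.44
0.03 0.0304 0.1139 res -1.59 lat -0.7 z 4.79
0.04 0.0404 0.1139 res -2.48 lat 0.04 z 5.26
0.047 0.0474 0.1139 res -1.55 lat -0.69 z 4.58
0.05 0.05 0.114 res -1.02 lat -0.29 z 4.5
0.052 0.0519 0.1141 res 0.95 lat 0.33 z 4.83
0.053 0.0528 0.1141 res 2.58 lat 0.21 z 4.4
0.054 0.0541 0.114 res 2.66 lat -0.45 z 4.31
0.055 0.0551 0.114 res 2.51 lat -0.35 z 4.8
0.056 0.0561 0.114 res 2.27 lat -0.17 z 4.22
0.057 0.0568 0.1141 res 4.57 lat 0.12 z 4.01
0.058 0.0573 0.1141 res 5.81 lat -0.11 z 1.78
0.059 0.0577 0.1142 res 9.28 lat 0.54 z -0.2
18.7667 0.01543053117101196
```

It hit the stop at about 57 mm, including slack. I'll unload, lift, and look.

```bash
python3 - <<'E'
from h import *
b=np.array([.5510,.2640]); psi=.268; d=-np.array([np.cos(psi),np.sin(psi)])
q=b+d*.0555; arm.move_l([*q,.114],feed=.03); print(np.array(arm.current_force()))
arm.move_l([*q,.15],feed=.06); arm.move_l([*q,.185],feed=.15); p=np.array([.4895,-.1005]); arm.move_l([*p,.185],feed=.25)
snap('top','t6'); snap('scene','s6'); s=load('s6'); e=np.array(arm.current_ee_pos()); print(e,arm.current_width(),proj(s,e-[0,0,.07]),proj(s,[*p,.06]),arm.current_t())
a=cv2.resize(load('t6')['im'][125:205,200:300,::-1],(500,400),interpolation=cv2.INTER_CUBIC)
u,v=map(int,proj(s,e-[0,0,.08])); print(u,v)
k=cv2.resize(s['im'][v-50:v+50,u-37:u+38,::-1],(300,400),interpolation=cv2.INTER_CUBIC); cv2.imwrite('pics/k.png',np.hstack([a,k]))
E
```

```text
[1.00876881 0.5118873  3.89259317]
[ 0.48945155 -0.09961895  0.18498004] 0.015598206217800918 [377.87602629 255.20234451] [374.84935284 279.8985544 ] 21.9167
377 259
```

View pics/k.png

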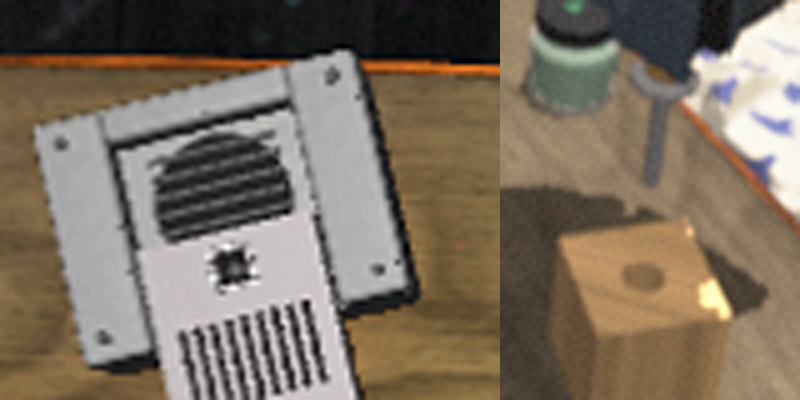

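The cassette is out, with its recess now at (246.4,178.4) in the top view. The pin tip sits at (378,255) as predicted. I'll check the travel and put the pin back.

```bash
python3 - <<'E'
from h import *
t=load('t6'); print('travel',np.linalg.norm(at(t,(246.4,178.4),.055)-at(t,(241.2,157.2),.055)))
p=np.array([.4898,-.1005]); F0=np.array(arm.current_force())
arm.move_l([*p,.150],feed=.1); arm.move_l([*p,.085],feed=.06)
for z in [.081,.080,.079,.0785,.078,.0775]:
    arm.move_l([*p,z],feed=.03); arm.sleep(.08); f=np.array(arm.current_force())-F0; print(z,f.round(2))
    if f[2]>3: break
arm.grip(.04); arm.sleep(.3); arm.move_l([*p,.16],feed=.08); arm.move_l([p[0]-.06,p[1],.27],feed=.2)
arm.sleep(.5); snap('wrist','w7'); snap('scene','s7'); print(arm.current_t(),arm.current_width())
s=load('s7')['im'][230:330,320:420,::-1]; w=load('w7')['im'][120:240,320:440,::-1]
cv2.imwrite('pics/f.png',np.hstack([cv2.resize(x,(400,400),interpolation=cv2.INTER_CUBIC) for x in(s,w)]))
E
```

```text
travel 0.05282215921870358
0.081 [-0.57 -0.8   0.35]
0.08 [-0.54  0.11  0.75]
0.079 [-1.05  0.1  -0.19]
0.0785 [-0.91 -0.45  0.27]
0.078 [-0.88 -1.43  0.41]
0.0775 [-3.07 -0.02 10.66]
29.1083 0.039894630965313704
```

View pics/f.png

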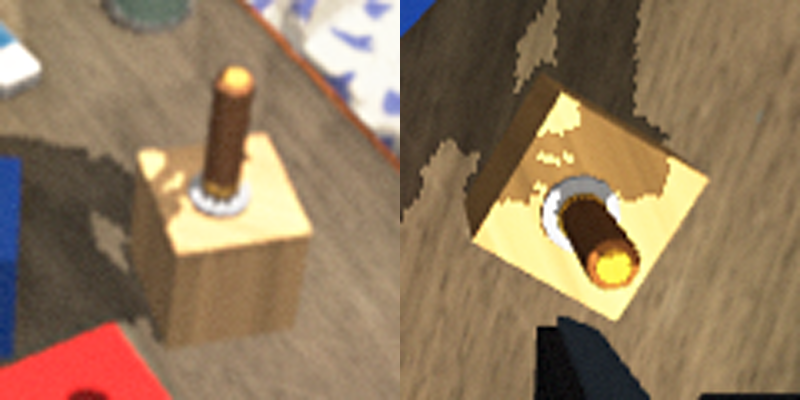

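The pin stands upright in its stand, with the collar seated at (220,195) and the handle end at (237,78) in the crop. The travel measures about 52 mm, so I'm handing in.

```bash
python3 -c "
from rig import arm
print(arm.sign_off(),arm.current_t())"
```

```text
the job is handed in; nothing more can be done
the job is handed in; nothing more can be done
```

The job is handed in: the cassette was pushed out to its stop (about 52 mm measured) with the button held down, the pin is back upright in its stand and released, and the robot's clock read 29.1 s just before hand-in.

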